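Refit the knob of the portable gas burner and hold it pressed

TASK

The control knob of the portable gas burner lies in the drawer of the small wooden chest. Pull the drawer out to its stop and leave it open, take the knob out, turn it so that its D-shaped hole matches the D-shaped stem on the burner, and push it fully home on the stem. Then press the knob, and the sprung stem with it, right down to the bottom, and finish while still gripping the knob and holding it pressed down; do not disturb the spice jar, the mug and the tin.

Things in the scene. Friction and masses are not known exactly. Their poses are not given: they have to be found in the camera images.
- chest: small light-wood chest with one drawer, fixed to the worktop, 160 deep (x) x 180 wide (y) x 90 high; origin at the centre of its underside; the drawer slides out along its -x (towards the robot); the front edge of its top is at x = -65 in its frame
- chest_drawer0 (a joint): drawer travel in m: 0 shut, 0.1016 fully out at its stop; it slides with about 1 N of friction and stays where it is left
- chest_drawer0_handle (a point): middle of the drawer's horizontal dark steel bar handle: bar 11 thick and 90 long along y (its two posts are 38 to either side of the middle), its axis 35 in front of the drawer's front face and 52 above the worktop; axes as the chest's; it moves with the drawer
- drawer_floor (a point): middle of the drawer's inner floor, 22 above the worktop; the inside is 115 (x) x 138 (y), its side walls 46 high above the floor; the front panel's top is 78 above the worktop; it moves with the drawer
- knob: loose black plastic cooker knob, 60 g, upright on the drawer floor: round hub 46 in diameter, 20 high; on it a grip bar 12 wide (y), 42 long (x from -18 to +24), from 20 to 39.5 above the underside; a white line on the bar's top marks its +x half. Origin: centre of the underside, z up. At the start its +x is within 0.6 rad of the chest's and 1.4 rad of the stem's +x
- knob_seat (a point): centre of the blind end of the knob's D-shaped hole, which opens at the knob's underside and is 15 deep, on the axis: round of radius 10.3, its flat 5.3 from the axis on the knob's +x side (the side of the white line); axes as the knob's
- burner: portable gas burner with a white body, fixed to the worktop, 250 deep (x) x 260 wide (y), flat deck 80 high; a round burner with a four-armed pan support (up to 113 high) is centred at x = +40, the stem at x = -75, y = 0; a small igniter button at x = -75, y = +95; origin at the centre of the underside
- stem_tip (a point): centre of the top of the steel D-stem, 26 above the deck when free: radius 9, its flat 4 from the axis on its +x side, top edge bevelled over 3; z up. Turned up to 0.5 rad from the burner's x and held there stiffly (0.6 N m). On a seated knob knob_seat is at stem_tip, x along x; the hole is 1.3 larger all round
- stem (a joint): how far the stem is pressed down in m: 0 free, 0.008 at the bottom; it is sprung: about 4 N to start, 10.4 N at the bottom
- spice_jar: spice jar with a black cap, 41 in diameter, 105 high, standing; bystander; origin under its centre
- mug: white mug, 87 x 121 x 96 high, standing; bystander; origin under its centre
- tin: food tin, 75 in diameter, 58 high, standing; bystander; origin under its centre

How it is judged:
By the outcome, as a careful person would: the job done as asked, in the order asked, and still so for the second after the job is handed in, while the arm keeps its last pose, push and grip.
It also fails if it takes over 51 s, if anything falls off the work surface, if the arm or the gripper's body presses on something with over 40 N, if the wrist force passes 120 N, or if a joint passes its speed limit or range.

ROBOT

A 6-joint arm with a two-finger parallel gripper is mounted at the origin on a cart in front of the work surface, level with it; the furniture and walls round the work are solid. World frame = base frame: x ahead of the robot, y to its left, z up, the work surface at z = 0. Lengths are in m, angles in rad, forces in N, time in s.
With the tool pointing down it reaches from about 0.35 to 0.975 m from the base axis. Payload 4.9 kg.
Tool frame: the origin (TCP) lies at the very end of the fingers, on their centre line; the grasp point (between the pads) lies 19 mm behind it; z points along the fingers, y is the line along which they close (so a half turn about z gives the same grasp; the last joint's range is limited). The gripper opens to 85 mm and grips with 20 to 120 N. Pads are 22 mm wide; open, the fingers measure 114 mm over their backs; the gripper's body (76 mm by 85 mm) begins 54 mm behind the grasp point. The pads swing forward as they close: fully open they stand 13 mm farther back than shut.
Start: joints at [-1.308, 0.053, 1.613, -0, 1.476, -0.119], TCP at [0.233, -0.58, 0.231] pointing down, gripper open.
Joint ranges: [-3.01, 3.01], [-1.01, 2.22], [0.06, 2.58], [-1.02, 4.17], [0.09, 2.62], [-3.14, 3.14]. Speed limits (rad/s): [2.57, 2.57, 3.14, 3.14, 3.14, 3.14].

INTERFACE

Orientations are given as a unit quaternion [w, x, y, z].
In Python, from plant import * gives the robot as it stands.
- The arm moves only by the tool jog_arm, never from a script. Its argument "moves" is a list that holds one entry, the list of rows, each a list of 7 numbers: the finger opening in cm, from 0 to 8.54, then the shift along the tool's x, y, z in cm, then the turn, a rotation vector about the tool's x, y, z in rad. A call has 1 to 20 rows; each row shifts and turns the commanded pose from where the row before left it, along the tool's axes as they then stand; what a row does not reach is not made up. A row lasts 1/12 s, in which the tool goes at most 41.7 mm and 7.16 degrees, less where a joint would pass 70% of its speed; a pose out of reach is approached as far as the arm can. A call is refused whole if a number of a shift passes 4.17 or a number of a turn 0.125, either way. A call with a gripper value outside its range is refused whole. The fingers move at their own pace and stop on an object; the grip force is fixed at half the most. Time passes only in rows, so rows that do not move let the fingers close. It gives the time, the measured TCP pose, the force, the opening and the grip force at its end, in the units of the state.
- state(): the state, without advancing time (a new reading comes with each control period).
- grab_frame(name): name is "scene" or "top" or "wrist"; returns a dict with "color" (420x560x3 uint8, blue, green, red), "depth" (420x560 float32, m along the optical axis (not along the pixel's ray), 0 where there is no reading), "fx", "fy", "cx", "cy" (pixels), "R" (3x3) and "t" (3): a world point X has camera coordinates R X + t. Camera axes: x right, y down, z forward; pixel columns grow to the right and rows downward; lengths in m; the calibration is good to about 2 mm. A picture is of the moment at which its call begins.
- job_done(): hands the job in; it is judged then, once.
Trained networks look in a picture, given as the dict that the camera call returned (one of the last four; its "shot" number tells which), for a name from the list of things; names that differ only in an ending like _2 or _b are one class to them, and where a whole thing is asked for, a point or a joint stands for the part that bears it (a point fixed in the world has none). Each returns a list of dicts, best first, with "p" (0 to 1); they miss things now and then, are a little off and sometimes report something else, mostly with a low value. They report only what shows in the picture. A call takes as long as a camera call.
- recognise(name, picture): "rect" ([centre column, centre row, width, height] in pixels, round what is visible of it).
- regions_of(name, picture): "pixels" (420x560 bool, what is visible of it) and "rect" ([centre column, centre row, width, height] in pixels, round what is visible of it).
The state is a dict: "time": time; "joint_pos": joint angles; "joint_vel": joint speeds; "joint_efforts": joint torques, N m; "tool_pos": TCP position; "tool_rot": TCP orientation; "contact_force": force on the tool from outside, world axes, zero at the start; "ft_torque": the same for the moment, N m; "gripper_width": opening from 0.0 (shut) to 1.0 (fully open); "grasp_force": force on a finger pad.
Only numpy, scipy, OpenCV 4.12 (cv2) and the standard library are available. Lean on these libraries where they do the work, as an engineer would, in place of code of your own. Each camera call takes 0.05 s, during which the arm holds its last target. There are 200 camera calls.

## Working session

There is one attempt and no reset: what is moved stays moved. The work goes in short steps, Python scripts to look and compute and a tool call to move; the robot and the scene stay as the last step left them, time stands still between calls to the robot, and variables do not carry over. Pictures are saved under pics/ and viewed, at most 10 in all, crops included, and the job is handed in when it is done.

Besides the shell and the picture viewer there is one more tool, called as name(argument=value, ...) on one line, values as JSON. jog_arm: Moves the arm, as the interface text tells. Its arguments: {"type":"object","properties":{"moves":{"type":"array"}},"required":["moves"]}

```bash
mkdir -p pics; ls
cat > h.py <<'E'
from plant import *
import numpy as np, cv2
from scipy.spatial.transform import Rotation as Ro
def pts(f,mask=None):
    d=f["depth"]; m=(d>0) if mask is None else (mask&(d>0))
    v,u=np.nonzero(m); z=d[v,u]
    c=np.stack([(u-f["cx"])/f["fx"]*z,(v-f["cy"])/f["fy"]*z,z],1)
    return (c-f["t"])@np.array(f["R"])
def proj(f,X):
    c=np.asarray(X)@np.array(f["R"]).T+f["t"]; return c[...,0]/c[...,2]*f["fx"]+f["cx"],c[...,1]/c[...,2]*f["fy"]+f["cy"]
E
python3 - <<'E'
from h import *
s=state(); print(s)
fs={n:grab_frame(n) for n in("scene","top","wrist")}
cv2.imwrite("pics/a.png",fs["scene"]["color"]);cv2.imwrite("pics/b.png",fs["top"]["color"])
for n in("scene","top"):
    f=fs[n]
    print(n, "cam pos",-np.array(f["R"]).T@f["t"])
    for o in("chest","chest_drawer0_handle","burner","stem_tip","knob","spice_jar","mug","tin"):
        r=regions_of(o,f)
        for q in r[:2]:
            P=pts(f,q["pixels"])
            if len(P): print(o,round(q["p"],2),np.round(q["rect"]),len(P),np.round(np.percentile(P,[2,50,98],axis=0),3).tolist())
E
```

```text
pics
{'time': 0.0, 'joint_pos': array([-1.30799254e+00,  5.33787894e-02,  1.61427543e+00, -2.93460146e-05,
        1.47598591e+00, -1.18992836e-01]), 'joint_vel': array([-4.02406089e-04, -9.48545760e-04, -9.27307816e-04, -2.73669276e-05,
       -6.47114954e-04,  3.00486979e-03]), 'joint_efforts': array([-3.62129802e-03, -3.93690062e+01, -3.70174956e+01, -5.18339730e-04,
        7.14440772e-03, -1.00087848e-05]), 'tool_pos': array([ 0.23270442, -0.57940373,  0.2300605 ]), 'tool_rot': array([-1.02004259e-03,  9.81833404e-01,  1.89742243e-01, -8.81168388e-05]), 'contact_force': array([-0.03215613, -0.02636734, -0.20370293]), 'ft_torque': array([ 0.00102044, -0.01249137, -0.016253  ]), 'grasp_force': 0.0, 'gripper_width': 1.002671046775604}
scene cam pos [-0.63494067  0.70464987  0.84427713]
chest 0.56 [211. 215.  76.  63.] 3401 [[0.474, 0.143, 0.002], [0.545, 0.244, 0.078], [0.672, 0.318, 0.091]]
chest_drawer0_handle 0.68 [220. 229.  54.  34.] 1203 [[0.471, 0.151, 0.016], [0.513, 0.237, 0.054], [0.576, 0.316, 0.078]]
burner 0.58 [326. 182. 100.  63.] 2169 [[0.223, -0.303, 0.013], [0.633
[... 464 characters left out ...]
.057]]
top cam pos [0.39544257 0.1089236  1.49567926]
chest 0.87 [244. 183.  57.  61.] 2459 [[0.486, 0.139, 0.044], [0.589, 0.226, 0.089], [0.672, 0.312, 0.096]]
burner 0.79 [363. 174.  85.  79.] 5165 [[0.5, -0.33, 0.05], [0.622, -0.199, 0.08], [0.748, -0.074, 0.107]]
knob 0.34 [394. 252.  35.  26.] 558 [[0.31, -0.363, 0.033], [0.35, -0.311, 0.059], [0.385, -0.264, 0.096]]
spice_jar 0.62 [291. 218.  11.  15.] 110 [[0.442, 0.035, 0.028], [0.459, 0.055, 0.104], [0.477, 0.073, 0.111]]
mug 0.68 [394. 252.  34.  25.] 533 [[0.311, -0.357, 0.044], [0.349, -0.311, 0.059], [0.385, -0.264, 0.096]]
tin 0.65 [164. 186.  23.  24.] 436 [[0.534, 0.494, -0.001], [0.569, 0.525, 0.053], [0.606, 0.565, 0.061]]
```

```bash
python3 - <<'E'
import cv2, numpy as np
a=cv2.imread("pics/a.png");b=cv2.imread("pics/b.png")
A=cv2.resize(a[120:300,80:440],(800,400)); B=cv2.resize(b[100:280,140:440],(800,480))[:,:]
cv2.imwrite("pics/ab.png",np.vstack([A[:300] if False else cv2.resize(A,(600,300)),cv2.resize(B,(600,300))]))
E
python3 - <<'E'
from h import *
f=grab_frame("top")
P=pts(f)
def box(P,lo,hi): return P[((P>lo)&(P<hi)).all(1)]
for nm,lo,hi in(("chest",(.45,.1,.084),(.72,.36,.096)),("deck",(.46,-.36,.072),(.8,-.04,.088))):
    Q=box(P,lo,hi); r=cv2.minAreaRect(Q[:,:2].astype(np.float32)*1000); print(nm,len(Q),Q[:,2].mean(),r)
Q=box(P,(.43,.12,.04),(.56,.34,.06)); print("handle",len(Q)); r=cv2.minAreaRect(Q[:,:2].astype(np.float32)*1000); print(r)
Q=box(P,(.5,-.33,.094),(.58,-.08,.112)); print("stem",len(Q),np.round(Q,3).tolist())
E
```

```text
chest 1968 0.08963535805430284 ((613.5308837890625, 225.89776611328125), (180.39215087890625, 201.94493103027344), 87.43667602539062)
deck 4530 0.07992295450800657 ((626.4675903320312, -204.1342010498047), (259.5919189453125, 249.5301513671875), 82.32731628417969)
handle 134
((503.440673828125, 227.36590576171875), (63.57254409790039, 176.9843292236328), 0.4013206362724304)
stem 17 [[0.557, -0.188, 0.098], [0.556, -0.19, 0.106], [0.556, -0.193, 0.107], [0.554, -0.185, 0.096], [0.553, -0.188, 0.099], [0.553, -0.19, 0.107], [0.553, -0.194, 0.103], [0.552, -0.196, 0.109], [0.553, -0.201, 0.105], [0.549, -0.187, 0.102], [0.549, -0.189, 0.11], [0.549, -0.193, 0.105], [0.549, -0.197, 0.105], [0.549, -0.2, 0.108], [0.546, -0.191, 0.102], [0.546, -0.194, 0.104], [0.546, -0.197, 0.105]]
```

View pics/ab.png

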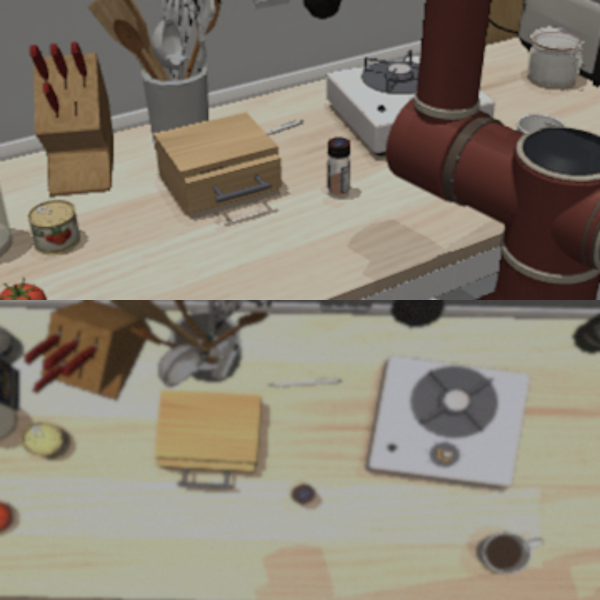

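The view shows the chest with its handle at about (208,480) in the lower half of the montage. The burner is on the right with its stem at (443,455), the jar is at (303,493) and the mug at (503,552). Stem height (about 0.107) and deck height (0.080) match the given sizes. I'm moving over to the chest.

jog_arm(moves=[[[4,2.45,-3.35,0,0,0,0],[4,2.45,-3.35,0,0,0,0],[4,2.45,-3.35,0,0,0,0],[4,2.45,-3.35,0,0,0,0],[4,2.45,-3.35,0,0,0,0],[4,2.45,-3.35,0,0,0,0],[4,2.45,-3.35,0,0,0,0],[4,2.45,-3.35,0,0,0,0],[4,2.45,-3.35,0,0,0,0],[4,2.45,-3.35,0,0,0,0],[4,2.45,-3.35,0,0,0,0],[4,2.45,-3.35,0,0,0,0],[4,2.45,-3.35,0,0,0,0],[4,2.45,-3.35,0,0,0,0],[4,2.45,-3.35,0,0,0,0],[4,2.45,-3.35,0,0,0,0],[4,2.45,-3.35,0,0,0,0],[4,2.45,-3.35,0,0,0,0],[4,2.45,-3.35,0,0,0,0],[4,2.45,-3.35,0,0,0,0]]])

```text
time: 2.67
tool_pos: [0.4379, 0.2268, 0.2315]
tool_rot: [0.0, 0.982, 0.19, 0.0]
contact_force: [1.6, -0.6, 1.3]
gripper_width: 0.471
grasp_force: 0.0
```

jog_arm(moves=[[[4,0,0,0,0,0,-0.12],[4,0,0,0,0,0,-0.12],[4,0,0,0,0,0,-0.12],[4,0,0,0,0,0,-0.12],[4,0,0,0,0,0,-0.12],[4,0,0,0,0,0,-0.12],[4,0,0,0,0,0,-0.12],[4,0,0,0,0,0,-0.12],[4,0,0,0,0,0,-0.12],[4,0,0,0,0,0,-0.06],[4,0,0,0,0,0,0]]])

```text
time: 3.58
tool_pos: [0.438, 0.2244, 0.2314]
tool_rot: [0.0, 0.724, 0.69, 0.0]
contact_force: [0.8, -0.3, 0.4]
gripper_width: 0.467
grasp_force: 0.0
```

```bash
cat >> h.py <<'E'
def psi(s):
    R=Ro.from_quat(s["tool_rot"],scalar_first=True).as_matrix(); return np.arctan2(R[1,0],R[0,0]),R
def box(P,lo,hi): return P[((P>lo)&(P<hi)).all(1)]
E
python3 - <<'E'
from h import *
s=state(); print(s["time"],s["tool_pos"],psi(s))
f=grab_frame("wrist"); cv2.imwrite("pics/w1.png",f["color"])
c=-np.array(f["R"]).T@f["t"]; print("cam",c, f["R"][2], f["fx"], "in tool",psi(s)[1].T@(c-s["tool_pos"]))
P=pts(f); np.save("w1.npy",P); print(np.percentile(P,[0,50,100],axis=0))
Q=box(P,(.4,.1,.045),(.52,.34,.062)); print(len(Q),np.percentile(Q,[1,50,99],axis=0), cv2.minAreaRect(Q[:,:2].astype(np.float32)*1000))
for o in("chest_drawer0_handle","chest"):
  for q in regions_of(o,f)[:2]:
    H=pts(f,q["pixels"]); print(o,q["p"],q["rect"],np.percentile(H,[1,50,99],axis=0).round(3).tolist())
E
```

```text
3.5833 [0.43795376 0.22435383 0.2314295 ] (np.float64(1.5226979394119036), array([[ 4.80798438e-02,  9.98843465e-01,  2.45143913e-04],
       [ 9.98843493e-01, -4.80798613e-02,  6.59384252e-05],
       [ 7.76486505e-05,  2.41690093e-04, -9.99999968e-01]]))
cam [0.44045742 0.30095395 0.37210778] [-0.01402667 -0.29714781 -0.95472846] 333.2790129603235 in tool [ 0.07664283 -0.00114815 -0.14067261]
[[-0.72161253 -0.20691694 -0.9118782 ]
 [ 0.43435148  0.23497574 -0.00124925]
 [ 0.81788792  0.67484429  0.32553952]]
2265 [[0.47110558 0.15039347 0.04572842]
 [0.48440854 0.23699148 0.05418317]
 [0.51548053 0.31082748 0.06152392]] ((492.3457946777344, 230.06723022460938), (171.74339294433594, 41.368324279785156), 87.60332489013672)
chest_drawer0_handle 0.84 [354.0, 172.9, 80.8, 184.5] [[0.472, 0.146, -0.001], [0.514, 0.238, 0.066], [0.535, 0.313, 0.077]]
chest 0.93 [438.2, 175.4, 243.5, 207.5] [[0.476, 0.138, 0.026], [0.583, 0.236, 0.088], [0.671, 0.314, 0.09]]
```

View pics/w1.png

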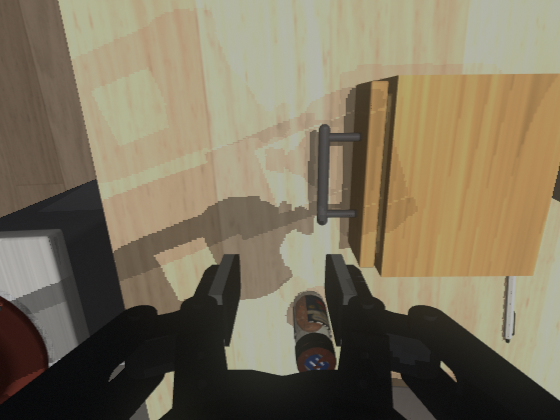

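The wrist view shows the handle bar from (325,127) to (322,220) and the drawer front to its right. The jar at (313,335) stays well clear. Next I fit the bar and the chest yaw.

Run:
```python
from h import *
P=np.load("w1.npy")
Q=box(P,(.46,.16,.049),(.492,.30,.062)); print(len(Q),np.percentile(Q,[1,50,99],axis=0))
r=cv2.minAreaRect(Q[:,:2].astype(np.float32)*1000); print("bar",r)
T=box(P,(.5,.1,.084),(.7,.34,.096)); r=cv2.minAreaRect(T[:,:2].astype(np.float32)*1000); print("top",r,T[:,2].mean())
D=box(P,(.49,.1,.07),(.56,.34,.083)); print("front panel",cv2.minAreaRect(D[:,:2].astype(np.float32)*1000))
```

```text
1265 [[0.47076146 0.18303542 0.05041958]
 [0.47758665 0.23385916 0.05442368]
 [0.4913387  0.27840236 0.05671397]]
bar ((481.39007568359375, 230.4866180419922), (98.99945068359375, 21.188735961914062), 89.64734649658203)
top ((602.920654296875, 224.69357299804688), (180.67710876464844, 146.39443969726562), 87.88500213623047) 0.08808311513457764
front panel ((521.4844360351562, 227.9361572265625), (180.21240234375, 19.380422592163086), 87.9657974243164)
```

jog_arm(moves=[[[2.6,0.4,2.0,0,0,0,0],[2.6,0.4,2.0,0,0,0,0],[2.6,0,0,4,0,0,0],[2.6,0,0,4,0,0,0],[2.6,0,0,3,0,0,0],[2.6,0,0,2.5,0,0,0],[2.6,0,0,2,0,0,0],[2.6,0,0,2,0,0,0],[2.6,0,0,1.5,0,0,0],[2.6,0,0,0.7,0,0,0],[2.6,0,0,0,0,0,0]]])

```text
time: 4.65
tool_pos: [0.4794, 0.2303, 0.0348]
tool_rot: [0.001, 0.725, 0.689, 0.0]
contact_force: [0.3, 0.7, -0.2]
gripper_width: 0.302
grasp_force: 0.0
```

jog_arm(moves=[[[0,0,0,0,0,0,0],[0,0,0,0,0,0,0],[0,0,0,0,0,0,0],[0,0,0,0,0,0,0],[0,0,0,0,0,0,0],[0,0,0,0,0,0,0]]])

```text
time: 5.15
tool_pos: [0.4789, 0.2305, 0.0351]
tool_rot: [0.0, 0.724, 0.69, 0.001]
contact_force: [1.4, -0.5, 4.7]
gripper_width: 0.104
grasp_force: 58.6
```

jog_arm(moves=[[[0,0,-0.8,0,0,0,0],[0,-0.01,-1.5,0,0,0,0],[0,-0.02,-1.5,0,0,0,0],[0,-0.02,-1.5,0,0,0,0],[0,-0.02,-1.5,0,0,0,0],[0,-0.02,-1.5,0,0,0,0],[0,-0.02,-0.8,0,0,0,0],[0,0,-0.5,0,0,0,0],[0,0,-0.3,0,0,0,0],[0,0,-0.2,0,0,0,0],[0,0,0,0,0,0,0]]])

```text
time: 6.07
tool_pos: [0.3798, 0.2343, 0.0351]
tool_rot: [0.003, 0.724, 0.69, 0.003]
contact_force: [10.8, -0.3, -3.4]
gripper_width: 0.102
grasp_force: 59.7
```

jog_arm(moves=[[[0,0,-0.2,0,0,0,0],[0,0,-0.2,0,0,0,0],[0,0,0,0,0,0,0],[0,0,0,0,0,0,0]]])

```text
time: 6.4
tool_pos: [0.3798, 0.2343, 0.0353]
tool_rot: [0.006, 0.724, 0.69, 0.007]
contact_force: [27.2, -0.5, -17.4]
gripper_width: 0.107
grasp_force: 58.6
```

jog_arm(moves=[[[0,0,0.3,0,0,0,0],[2.6,0,0.1,0,0,0,0],[2.6,0,0,0,0,0,0],[2.6,0,0,0,0,0,0],[2.6,0,0,0,0,0,0],[2.6,0,0,-1.5,0,0,0],[2.6,0,0,-4,0,0,0],[2.6,0,0,-4,0,0,0],[3,0,0,-4,0,0,0],[3,0,0,-4,0,0,0],[3,0,3.5,-2,0,0,0.1],[3,0,3.5,0,0,0,0.1]]])

```text
time: 7.4
tool_pos: [0.4497, 0.2291, 0.2373]
tool_rot: [0.002, 0.79, 0.613, 0.007]
contact_force: [0.3, 1.3, 1.2]
gripper_width: 0.351
grasp_force: 0.0
```

jog_arm(moves=[[[3,0,0,0,0,0,0.12],[3,0,0,0,0,0,0.12],[3,0,0,0,0,0,0.12],[3,0,0,0,0,0,0.12],[3,0,0,0,0,0,0.12],[3,0,0,0,0,0,0.12],[3,0,0,0,0,0,0.12],[3,0,0,0,0,0,0.12],[3,0,0,0,0,0,0.12],[3,0,0,0,0,0,0.12],[3,0,0,0,0,0,0.12],[3,0,0,0,0,0,0],[3,0,0,0,0,0,0]]])

```text
time: 8.48
tool_pos: [0.4464, 0.2274, 0.2289]
tool_rot: [0.0, 1.0, 0.003, -0.0]
contact_force: [-0.3, 0.4, -0.1]
gripper_width: 0.349
grasp_force: 0.0
```

Run:
```python
from h import *
s=state(); print(s["time"],s["tool_pos"],psi(s)[0],s["gripper_width"])
f=grab_frame("wrist"); P=pts(f); np.savez("w2.npz",**{k:v for k,v in f.items()})
im=f["color"].copy()
for q in regions_of("knob",f)[:2]:
    H=pts(f,q["pixels"]); print(q["p"],q["rect"],len(H),np.percentile(H,[1,50,99],axis=0).round(3).tolist())
Q=box(P,(.4,.15,.054),(.56,.31,.066)); print(len(Q))
D=box(P,(.40,.1,.07),(.46,.34,.083)); print("front panel",cv2.minAreaRect(D[:,:2].astype(np.float32)*1000))
cv2.imwrite("pics/w2.png",im)
```

```text
8.4833 [0.44637412 0.22737592 0.22885029] 0.005137669216735408 0.3487624068214611
0.85 [266.8, 142.2, 45.1, 47.9] 1678 [[0.464, 0.224, 0.022], [0.487, 0.244, 0.04], [0.507, 0.266, 0.061]]
2794
front panel ((421.1304626464844, 231.7982177734375), (174.01092529296875, 15.938583374023438), 87.8335189819336)
```

View pics/w2.png

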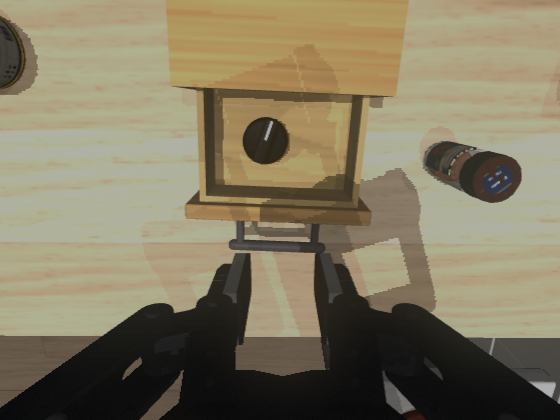

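The wrist view shows the open drawer with the knob at (266,140). Its white line points up and slightly right, so the knob's yaw is slightly negative. I'm working out the yaw and a closer view pose.

```bash
cat >> h.py <<'E'
def ray(f,u,v,z):
    R=np.array(f["R"]); c=-R.T@f["t"]; d=R.T@np.array([(u-f["cx"])/f["fx"],(v-f["cy"])/f["fy"],1.]); return c+d*(z-c[2])/d[2]
def knobfit(f,rect,z0,thr=110):
    # white line on bar top (z0+.0395); hub top rim (z0+.020) fitted as a circle by depth points
    u0,v0,w,h=rect; g=f["color"].min(2).astype(float)
    m=np.zeros(g.shape,bool); m[int(v0-h/2):int(v0+h/2)+1,int(u0-w/2):int(u0+w/2)+1]=1
    v,u=np.nonzero(m&(g>thr)&(f["depth"]>0))
    L=np.array([ray(f,a,b,z0+.0395) for a,b in zip(u,v)]); L=L[np.linalg.norm(L-np.median(L,0),axis=1)<.02]
    c=L.mean(0); U,S,V=np.linalg.svd(L[:,:2]-c[:2]); d=V[0]*np.sign(V[0,0])
    t=(L[:,:2]-c[:2])@d
    return len(L),c,np.arctan2(d[1],d[0]),(t.min(),t.max())
E
python3 - <<'E'
from h import *
f=dict(np.load("w2.npz")); r=[266.8,142.2,45.1,47.9]
g=f["color"].min(2)[118:168,244:290]; print(np.sort(g.ravel())[-60::4])
for t in(100,130,160):print(knobfit(f,r,.022,t))
P=pts(f); T=box(P,(.45,.21,.056),(.52,.28,.065)); print(len(T),cv2.minAreaRect(T[:,:2].astype(np.float32)*1000))
H=box(P,(.45,.21,.037),(.52,.28,.046)); print(len(H),cv2.minEnclosingCircle(H[:,:2].astype(np.float32)*1000))
E
```

```text
[116 117 117 122 149 151 152 152 162 164 170 172 173 173 173]
(90, array([0.46637801, 0.23422703, 0.0615    ]), np.float64(1.5495171722465801), (np.float64(-0.012466164109594047), np.float64(0.02575638411442556)))
(47, array([0.49743316, 0.24072369, 0.0615    ]), np.float64(-0.34580354066180397), (np.float64(-0.008691243305000367), np.float64(0.008170655843648487)))
(28, array([0.49691535, 0.24098886, 0.0615    ]), np.float64(-0.3468816056082711), (np.float64(-0.008114419284146966), np.float64(0.008747266900736853)))
596 ((487.1919250488281, 244.31509399414062), (12.006324768066406, 41.82529830932617), 69.9658203125)
981 ((485.6596374511719, 244.78506469726562), 22.814821243286133)
```

jog_arm(moves=[[[3,0,0,0,0,0,0.118],[3,0,0,0,0,0,0.118],[3,0,0,0,0,0,0.117],[3,-1.5,-1.5,1,0,0,0],[3,-1.5,-1.5,2,0,0,0],[3,0,0,3,0,0,0],[3,0,0,2.5,0,0,0],[3,0,0,0.4,0,0,0],[3,0,0,0,0,0,0],[3,0,0,0,0,0,0]]])

```text
time: 9.42
tool_pos: [0.4296, 0.2659, 0.1413]
tool_rot: [-0.0, 0.985, -0.174, 0.0]
contact_force: [-0.5, -0.0, 0.8]
gripper_width: 0.349
grasp_force: 0.0
```

```bash
cat > k.py <<'E'
from h import *
s=state(); p,R=psi(s); print(s["time"],s["tool_pos"],p,s["gripper_width"])
f=grab_frame("wrist"); np.savez("w3.npz",**f)
q=regions_of("knob",f)[0]; print(q["p"],q["rect"])
for t in(130,150):print(knobfit(f,q["rect"],.022,t))
P=pts(f,cv2.dilate(q["pixels"].astype(np.uint8),np.ones((5,5)))>0)
T=P[(P[:,2]>.056)&(P[:,2]<.066)]; b=cv2.minAreaRect(T[:,:2].astype(np.float32)*1000)
H=P[(P[:,2]>.036)&(P[:,2]<.046)]; c=cv2.minEnclosingCircle(H[:,:2].astype(np.float32)*1000)
print(b,c,T[:,2].mean())
for n,o in(("bar",b[0]),("hub",c[0])): print(n,"in tool mm",(R[:2,:2].T@(np.array(o)-s["tool_pos"][:2]*1000)).round(1))
E
python3 k.py
```

```text
9.4167 [0.42961872 0.26593857 0.14133554] -0.3507390011339297 0.3486908005911439
0.85 [284.8, 127.0, 62.2, 67.9]
(113, array([0.49724059, 0.24067339, 0.0615    ]), np.float64(-0.3532650044092122), (np.float64(-0.008676694058722161), np.float64(0.008350343265313049)))
(92, array([0.49756549, 0.24079268, 0.0615    ]), np.float64(-0.36604628238016795), (np.float64(-0.008948211928722022), np.float64(0.008091183285212064)))
((486.77923583984375, 244.28709411621094), (11.414437294006348, 41.42395782470703), 69.50767517089844) ((484.1697692871094, 245.45220947265625), 21.997058868408203) 0.05994096837797561
bar in tool mm [61.1  0.7]
hub in tool mm [58.3  0.5]
```

jog_arm(moves=[[[3,2.91,0.03,0,0,0,0.002],[3,2.91,0.03,0,0,0,0.002],[3,0,0,3,0,0,0],[3,0,0,3,0,0,0],[3,0,0,2,0,0,0],[3,0,0,1,0,0,0],[3,0,0,0.7,0,0,0],[3,0,0,0,0,0,0],[3,0,0,0,0,0,0]]])

```text
time: 10.27
tool_pos: [0.4846, 0.2456, 0.0449]
tool_rot: [-0.001, 0.984, -0.177, 0.001]
contact_force: [0.8, -0.4, -0.3]
gripper_width: 0.353
grasp_force: 0.0
```

jog_arm(moves=[[[0,0,0,0,0,0,0],[0,0,0,0,0,0,0],[0,0,0,0,0,0,0],[0,0,0,0,0,0,0],[0,0,0,0,0,0,0],[0,0,0,0,0,0,0]]])

```text
time: 10.77
tool_pos: [0.4851, 0.2458, 0.0455]
tool_rot: [-0.001, 0.984, -0.177, 0.002]
contact_force: [-0.4, 1.2, 7.0]
gripper_width: 0.122
grasp_force: 62.3
```

jog_arm(moves=[[[0,0,0,-0.5,0,0,0],[0,0,0,-1.5,0,0,0],[0,0,0,-3,0,0,0],[0,0,0,-4,0,0,0],[0,0,0,-3,0,0,0],[0,0,0,-1,0,0,0],[0,0,0,0,0,0,0]]])

```text
time: 11.35
tool_pos: [0.4855, 0.2459, 0.1774]
tool_rot: [-0.002, 0.984, -0.177, 0.003]
contact_force: [0.0, 0.7, -0.5]
gripper_width: 0.118
grasp_force: 61.5
```

jog_arm(moves=[[[0,0.66,1.68,0,0,0,0],[0,1.31,3.35,0,0,0,0],[0,1.31,3.35,0,0,0,0],[0,1.31,3.35,0,0,0,0],[0,1.31,3.35,0,0,0,0],[0,1.31,3.35,0,0,0,0],[0,1.31,3.35,0,0,0,0],[0,1.31,3.35,0,0,0,0],[0,1.31,3.35,0,0,0,0],[0,1.31,3.35,0,0,0,0],[0,1.31,3.35,0,0,0,0],[0,1.31,3.35,0,0,0,0],[0,0.66,1.68,0,0,0,0],[0,0,0,0,0,0,-0.111],[0,0,0,0,0,0,-0.111],[0,0,0,0,0,0,0],[0,0,0,0,0,0,0]]])

```text
time: 12.77
tool_pos: [0.4899, -0.186, 0.1708]
tool_rot: [-0.001, 0.998, -0.068, -0.002]
contact_force: [-0.4, -0.1, -1.5]
gripper_width: 0.121
grasp_force: 61.5
```

Run:
```python
from h import *
s=state(); p,R=psi(s); print(s["time"],s["tool_pos"],p,s["gripper_width"],s["grasp_force"])
f=grab_frame("wrist"); np.savez("w4.npz",**f); cv2.imwrite("pics/w4.png",f["color"])
print(proj(f,np.array([.552,-.194,.106])))
for q in regions_of("stem_tip",f)[:2]: print(q["p"],q["rect"])
P=pts(f); Q=box(P,(.53,-.22,.1015),(.575,-.17,.11)); print(len(Q),np.percentile(Q,[1,50,99],axis=0),cv2.minAreaRect(Q[:,:2].astype(np.float32)*1000))
u,v=proj(f,np.array([.552,-.194,.106])); u,v=int(u),int(v)
cv2.imwrite("pics/w4z.png",np.hstack([cv2.resize(f["color"][v-35:v+35,u-35:u+35],(400,400),interpolation=cv2.INTER_CUBIC),cv2.resize(f["color"],(400,400))]))
```

```text
12.7667 [ 0.48993082 -0.18596269  0.17079889] -0.1361492506462966 0.12062111352870983 61.45030617713928
(np.float64(282.41724876171907), np.float64(123.59751262552551))
0.96 [288.6, 125.2, 27.8, 22.5]
487 [[ 0.54461751 -0.20486272  0.10156549]
 [ 0.55109561 -0.1963287   0.10367515]
 [ 0.55680857 -0.18873709  0.10577551]] ((550.1812744140625, -196.5685577392578), (17.079126358032227, 12.551350593566895), 82.22652435302734)
```

View pics/w4z.png

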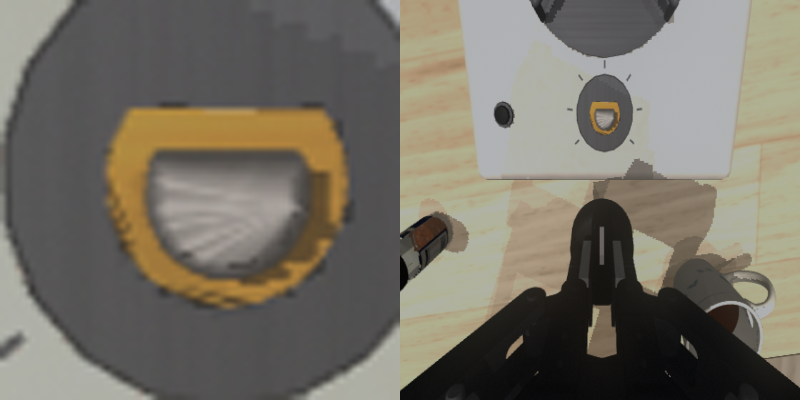

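The left crop shows the stem's D (grey, centred at about (229,190) in the crop) with its flat facing tool +x, almost square to the image. The right half shows the knob held with its white line straight ahead. Next I refine the stem pose and the knob's in-hand pose.

```bash
cat > st.py <<'E'
from h import *
import sys
from scipy.optimize import minimize
f=dict(np.load(sys.argv[1])); tp=np.array(eval(sys.argv[2])); p=float(sys.argv[3]); guess=np.array([.5525,-.196])
c,s_=np.cos(p),np.sin(p); T=np.array([[c,s_],[s_,-c]])  # rows: tool x, tool y
hsv=cv2.cvtColor(f["color"],cv2.COLOR_BGR2HSV)
u,v=[int(round(float(a))) for a in proj(f,np.array([*guess,.104]))]
w=26; sl=(slice(v-w,v+w),slice(u-w,u+w))
# synthetic D model: project filled outline, compare with low-saturation bright + height
P=np.full(f["depth"].shape+(3,),np.nan); P[f["depth"]>0]=pts(f)
hm=P[...,2][sl]>.0975
print("pixels",hm.sum(),"sat in/out",np.median(hsv[...,1][sl][hm]),np.median(hsv[...,1][sl][~hm]))
th=np.linspace(0,2*np.pi,400)
rr=np.minimum(9,np.where(np.cos(th)>1e-3,4/np.maximum(np.cos(th),1e-3),9))/1000
def model(q,z=.103):
    X=np.c_[q[0]+rr*np.cos(th+q[2]),q[1]+rr*np.sin(th+q[2]),np.full(th.size,z)]
    a,b=proj(f,X); K=8
    m=np.zeros((2*w*K,2*w*K),np.uint8); cv2.fillPoly(m,[np.round(np.c_[(a-u+w+.5)*K,(b-v+w+.5)*K]).astype(np.int32)],255)
    return cv2.resize(m,(2*w,2*w),interpolation=cv2.INTER_AREA)/255.
for nm,tgt in(("height",hm.astype(float)),("sat",((hsv[...,1][sl]<70)&cv2.dilate(hm.astype(np.uint8),np.ones((3,3))).astype(bool)).astype(float))):
    best=min((minimize(lambda x:((model([guess[0]+x[0]/1e3,guess[1]+x[1]/1e3,x[2]/10])-tgt)**2).sum(),[0,0,y*10],method="Nelder-Mead",options=dict(initial_simplex=[[0,0,y*10],[3,0,y*10],[0,3,y*10],[0,0,y*10+2]])) for y in(-.5,-.15,.2)),key=lambda r:r.fun)
    x=best.x; q=guess+x[:2]/1e3
    print(nm,tgt.sum(),best.fun,"axis",q,"yaw",x[2]/10,"in tool mm",(T@(q-tp[:2])*1000).round(2))
# knob in hand: bar-top line at 16 mm behind TCP
zt=tp[2]+.016; g=f["color"].min(2); a,b=[int(float(k)) for k in proj(f,np.array([*(tp[:2]+T.T@[.014,0]),zt]))]
V,U=np.nonzero(g[b-25:b+25,a-8:a+9]>130); V+=b-25;U+=a-8
L=np.array([(T@(ray(f,x,y,zt)[:2]-tp[:2]))*1000 for x,y in zip(U,V)])
print("line",(a,b),len(L),L.min(0),L.max(0),L.mean(0),"angle in tool",np.polyfit(L[:,0],L[:,1],1))
E
python3 st.py w4.npz "[0.48993,-0.18596,0.1708]" -0.13615
```

```text
pixels 545 sat in/out 20.0 6.0
height 545.0 6.28404459823145 axis [ 0.55276978 -0.19677852] yaw -0.133245168096621 in tool mm [63.73  2.19]
sat 526.0 16.691272587466358 axis [ 0.55288621 -0.19658683] yaw -0.1382387357328621 in tool mm [63.82  1.98]Traceback (most recent call last):
  File "st.py", line 28, in <module>
    print("line",(a,b),len(L),L.min(0),L.max(0),L.mean(0),"angle in tool",np.polyfit(L[:,0],L[:,1],1))
                              ~~~~~^^^
    return umr_minimum(a, axis, None, out, keepdims, initial, where)
ValueError: zero-size array to reduction operation minimum which has no identity
```

```bash
sed -i 's/>130); V+=b-25/>THR); V+=b-25/; s/^V,U=/print((a,b),g[b-25:b+25,a-8:a+9].max(1).tolist()); THR=100\nV,U=/' st.py; python3 st.py w4.npz "[0.48993,-0.18596,0.1708]" -0.13615 | tail -2
python3 - <<'E'
import cv2; a=cv2.imread("pics/w4.png")[190:310,220:340]; cv2.imwrite("pics/k4.png",cv2.resize(a,(480,480),interpolation=cv2.INTER_NEAREST))
E
```

```text
sat 526.0 16.691272587466358 axis [ 0.55288621 -0.19658683] yaw -0.1382387357328621 in tool mm [63.82  1.98]
(283, 257) [27, 28, 28, 27, 28, 33, 84, 98, 98, 97, 98, 97, 98, 97, 98, 97, 98, 97, 97, 97, 97, 97, 97, 97, 97, 97, 97, 97, 97, 96, 96, 96, 97, 97, 97, 96, 87, 84, 84, 84, 84, 84, 84, 84, 84, 81, 20, 20, 20, 21]Traceback (most recent call last):
  File "st.py", line 29, in <module>
    print("line",(a,b),len(L),L.min(0),L.max(0),L.mean(0),"angle in tool",np.polyfit(L[:,0],L[:,1],1))
                              ~~~~~^^^
    return umr_minimum(a, axis, None, out, keepdims, initial, where)
ValueError: zero-size array to reduction operation minimum which has no identity
```

View pics/k4.png

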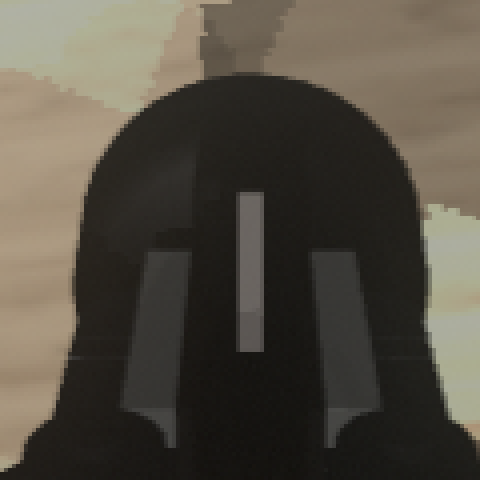

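The crop shows the knob held level, its white line vertical at column 250 and the round hub edge visible all the way round the front.

```bash
sed -i 's/THR=100/THR=60/' st.py; python3 st.py w4.npz "[0.48993,-0.18596,0.1708]" -0.13615 | tail -1;  python3 - <<'E'
from h import *
f=dict(np.load("w4.npz")); tp=np.array([.48993,-.18596,.1708]); p=-.13615
T=np.array([[np.cos(p),np.sin(p)],[np.sin(p),-np.cos(p)]])
P=pts(f); Q=P.copy(); Q[:,:2]=((P[:,:2]-tp[:2])@T.T); Q[:,2]-=tp[2]
B=box(Q,(-.03,-.03,.0),(.03,.03,.03)); 
print("bar/top z",np.percentile(B[(abs(B[:,1])<.004)&(B[:,0]>.012)][:,2],[5,50,95]))
H=box(Q,(.0,-.03,-.012),(.03,.03,.004)); print("hub z",np.percentile(H[:,2],[5,50,95]))
from scipy.optimize import least_squares
h=H[(H[:,2]>-.008)]
# outer hub edge: max x per y bin
e=np.array([[h[(abs(h[:,1]-y)<.0008),0].max(),y] for y in np.arange(-.018,.0181,.002)])
r=least_squares(lambda q:np.hypot(e[:,0]-q[0],e[:,1]-q[1])-.023,[0,0],loss="soft_l1",f_scale=.0005); print("hub centre in tool mm",r.x*1000,r.fun.round(4)*1000)
E
```

```text
line (283, 257) 240 [ 5.06228336 -1.36100495] [22.7545952   0.73676692] [14.02026604 -0.31630036] angle in tool [-0.00044882 -0.31000779]
bar/top z [0.00278358 0.01418814 0.0153493 ]
hub z [-0.01024229 -0.00586468  0.00127677]
hub centre in tool mm [-0.95371474 -0.18053166] [-0.8 -0.3 -0.7 -0.7 -0.8 -0.3  1.7  2.1  2.2  1.9  2.2  2.3  1.5 -0.9
 -0.3 -0.1 -1.  -1.1 -0.9]
```

jog_arm(moves=[[[0,2.2,0.1,0,0,0,0],[0,2.2,0.09,0,0,0,0],[0,1.5,0,0,0,0,0],[0,0.51,0,0,0,0,0],[0,0,0,1.5,0,0,0],[0,0,0,1.5,0,0,0],[0,0,0,0.5,0,0,0],[0,0,0,0,0,0,0],[0,0,0,0,0,0,0]]])

```text
time: 13.62
tool_pos: [0.554, -0.1966, 0.1381]
tool_rot: [-0.0, 0.998, -0.067, -0.0]
contact_force: [0.7, -1.0, -0.3]
gripper_width: 0.124
grasp_force: 61.4
```

```bash
cat > t.py <<'E'
from h import *
s=state(); p,R=psi(s); T=np.array([[np.cos(p),np.sin(p)],[np.sin(p),-np.cos(p)]])
print(s["time"],s["tool_pos"],"psi",p,"tilt",R[:,2],s["contact_force"],s["gripper_width"])
T0=-.13615; T=np.array([[np.cos(T0),np.sin(T0)],[np.sin(T0),-np.cos(T0)]])
print("moved in tool mm",T@(s["tool_pos"][:2]-[.48993,-.18596])*1000)
E
python3 t.py
```

```text
13.6167 [ 0.55396178 -0.19661733  0.13810825] psi -0.1334702080917375 tilt [-8.37738529e-04  3.82756494e-04 -9.99999576e-01] [ 0.65113078 -0.95345041 -0.26079396] 0.12423975784552833
moved in tool mm [64.8857371   1.86768731]
```

jog_arm(moves=[[[0,-0.07,0,0.2,0,0,0],[0,0,0,0.3,0,0,0],[0,0,0,0.3,0,0,0],[0,0,0,0.2,0,0,0],[0,0,0,0.2,0,0,0],[0,0,0,0.2,0,0,0],[0,0,0,0,0,0,0],[0,0,0,0,0,0,0]]])

```text
time: 14.28
tool_pos: [0.5536, -0.1968, 0.1241]
tool_rot: [-0.0, 0.998, -0.067, -0.0]
contact_force: [0.7, -0.7, -0.4]
gripper_width: 0.121
grasp_force: 61.4
```

```bash
python3 t.py
```

```text
14.2833 [ 0.55362557 -0.19679875  0.12409732] psi -0.13318813035448168 tilt [-3.47930966e-04  1.56304667e-04 -9.99999927e-01] [ 0.74066826 -0.73138018 -0.4188865 ] 0.1210412602667921
moved in tool mm [64.5772607  2.0930617]
```

jog_arm(moves=[[[0,0,0,0.2,0,0,0],[0,0,0,0.2,0,0,0],[0,0,0,0.2,0,0,0],[0,0,0,0.2,0,0,0],[0,0,0,0.15,0,0,0],[0,0,0,0,0,0,0],[0,0,0,0,0,0,0]]])

```text
time: 14.87
tool_pos: [0.5538, -0.1968, 0.1148]
tool_rot: [-0.0, 0.998, -0.067, 0.0]
contact_force: [-0.4, -0.7, -0.6]
gripper_width: 0.124
grasp_force: 61.6
```

jog_arm(moves=[[[0,0,0,0.1,0,0,0],[0,0,0,0.1,0,0,0],[0,0,0,0.1,0,0,0],[0,0,0,0.1,0,0,0],[0,0,0,0,0,0,0],[0,0,0,0,0,0,0]]])

```text
time: 15.37
tool_pos: [0.554, -0.1969, 0.1114]
tool_rot: [0.0, 0.998, -0.067, 0.0]
contact_force: [-1.2, 0.3, 4.6]
gripper_width: 0.119
grasp_force: 62.2
```

jog_arm(moves=[[[0,0,0,0.15,0,0,0],[0,0,0,0.15,0,0,0],[0,0,0,0.15,0,0,0],[0,0,0,0.15,0,0,0],[0,0,0,0.15,0,0,0],[0,0,0,0.1,0,0,0],[0,0,0,0,0,0,0],[0,0,0,0,0,0,0]]])

```text
time: 16.03
tool_pos: [0.5543, -0.1971, 0.1073]
tool_rot: [0.0, 0.998, -0.066, -0.0]
contact_force: [-10.8, 4.9, 24.3]
gripper_width: 0.124
grasp_force: 64.9
```

jog_arm(moves=[[[0,-0.1,0,0,0,0,0],[0,-0.1,0,0,0,0,0],[0,0,0,0,0,0,0],[0,0,0,0,0,0,0]]])

```text
time: 16.37
tool_pos: [0.554, -0.1971, 0.1073]
tool_rot: [0.0, 0.998, -0.067, 0.003]
contact_force: [-5.4, 4.4, 19.5]
gripper_width: 0.122
grasp_force: 64.2
```

```bash
cat > z.py <<'E'
from h import *
s=state(); p,R=psi(s); print(s["time"],s["tool_pos"],"psi",p,"tilt",R[:,2].round(4),s["contact_force"].round(1),s["ft_torque"].round(2))
f=grab_frame("wrist"); cv2.imwrite("pics/z%d.png"%round(s["time"]*100),f["color"])
P=pts(f); Q=P.copy(); Q[:,:2]=(P[:,:2]-s["tool_pos"][:2])@R[:2,:2]
r=np.hypot(Q[:,0],Q[:,1])
hub=Q[(r<.0215)&(Q[:,0]>.013)&(abs(Q[:,1])>.009)&(P[:,2]>.09)&(P[:,2]<.116)]
bar=Q[(Q[:,0]>.013)&(Q[:,0]<.022)&(abs(Q[:,1])<.004)&(P[:,2]>.112)]
deck=Q[(Q[:,0]>.0)&(Q[:,0]<.035)&(abs(Q[:,1])>.055)&(abs(Q[:,1])<.07)&(abs(P[:,2]-.08)<.008)]
for n,a in(("hub",hub),("bar",bar),("deck",deck)): print(n,len(a),np.percentile(a[:,2],[10,50,90]).round(4))
lh=np.linalg.lstsq(np.c_[hub[:,:2],np.ones(len(hub))],hub[:,2],rcond=None)[0]; print("hub plane slope",lh)
E
python3 z.py
```

```text
16.3667 [ 0.5540345  -0.197079    0.10734033] psi -0.1330979037118966 tilt [ 0.0051 -0.0013 -1.    ] [-5.4  4.4 19.5] [0.78 0.98 0.04]
hub 326 [0.0984 0.1004 0.1021]
bar 407 [0.1212 0.122  0.1228]
deck 3425 [0.0773 0.0781 0.0789]
hub plane slope [-0.49523004 -0.04144337  0.10792271]
```

jog_arm(moves=[[[0,-0.1,-0.08,0,0,0,0],[0,0,0,0.1,0,0,0],[0,0,0,0.1,0,0,0],[0,0,0,0,0,0,0],[0,0,0,0,0,0,0]]])

```text
time: 16.83
tool_pos: [0.554, -0.197, 0.1073]
tool_rot: [0.001, 0.998, -0.066, 0.004]
contact_force: [-6.7, 3.2, 26.1]
gripper_width: 0.122
grasp_force: 65.1
```

```bash
python3 z.py
```

```text
16.8333 [ 0.55404616 -0.19703479  0.10726044] psi -0.1330603536283319 tilt [ 0.0069 -0.0032 -1.    ] [-6.7  3.2 26.1] [0.66 1.29 0.02]
hub 338 [0.0978 0.1003 0.1021]
bar 409 [0.1212 0.122  0.1227]
deck 3456 [0.0773 0.0781 0.0789]
hub plane slope [-0.57280644 -0.04780942  0.10907926]
```

jog_arm(moves=[[[0,0,0,-0.2,0,0,0],[0,0,0,-0.15,0,0,0],[0,0,0,0,0,0,0],[0,0,0,0,0,0,0]]])

```text
time: 17.22
tool_pos: [0.5538, -0.1969, 0.1074]
tool_rot: [0.001, 0.998, -0.067, 0.004]
contact_force: [0.9, 0.1, 10.4]
gripper_width: 0.127
grasp_force: 63.1
```

jog_arm(moves=[[[0,0,0,-0.2,0,0,0],[0,0,0,0,0,0,0],[0,0,0,0,0,0,0]]])

```text
time: 17.47
tool_pos: [0.5537, -0.1969, 0.1087]
tool_rot: [0.001, 0.998, -0.067, 0.004]
contact_force: [2.8, 0.0, 6.5]
gripper_width: 0.117
grasp_force: 62.6
```

jog_arm(moves=[[[0,0,0,-0.2,0,0,0],[0,0,0,0,0,0,0],[0,0,0,0,0,0,0]]])

```text
time: 17.72
tool_pos: [0.5537, -0.1969, 0.1104]
tool_rot: [0.001, 0.998, -0.067, 0.004]
contact_force: [3.3, -0.1, 5.2]
gripper_width: 0.121
grasp_force: 62.4
```

jog_arm(moves=[[[0,0,0,-0.2,0,0,0],[0,0,0,0,0,0,0],[0,0,0,0,0,0,0]]])

```text
time: 17.97
tool_pos: [0.5531, -0.1967, 0.1118]
tool_rot: [0.001, 0.998, -0.067, 0.003]
contact_force: [3.6, -1.2, 4.1]
gripper_width: 0.124
grasp_force: 62.2
```

jog_arm(moves=[[[0,0,0,-0.2,0,0,0],[0,0,0,0,0,0,0],[0,0,0,0,0,0,0]]])

```text
time: 18.22
tool_pos: [0.5515, -0.196, 0.1123]
tool_rot: [0.0, 0.998, -0.067, 0.001]
contact_force: [3.8, -1.9, 5.0]
gripper_width: 0.12
grasp_force: 62.2
```

```bash
cat >> z.py <<'E'
k=(Q[:,0]>.012)&(Q[:,0]<.0225)&(abs(Q[:,1])<.0045)&(P[:,2]>.117); k=Q[k]
print("bar slope",np.linalg.lstsq(np.c_[k[:,:2],np.ones(len(k))],k[:,2],rcond=None)[0].round(4))
np.savez("z_last.npz",**f)
E
python3 z.py
python3 - <<'E'
from h import *
for n in("w3.npz","w4.npz"):
    f=dict(np.load(n)); P=pts(f)
    if n=="w3.npz":
        for nm,lo,hi in(("floor",(.45,.18,.012),(.50,.215,.03)),("floor2",(.45,.27,.012),(.52,.29,.03)),("bartop",(.478,.240,.055),(.495,.249,.068)),("table",(.40,.09,-.01),(.5,.13,.01))):
            q=box(P,lo,hi); print(nm,len(q),np.median(q[:,2]) if len(q) else 0)
    else:
        q=P[(np.hypot(P[:,0]-.5528,P[:,1]+.1967)<.004)]; print("stem top",len(q),np.median(q[:,2]))
        for y in(-.26,-.13):
            q=box(P,(.53,y-.015,.07),(.57,y+.015,.09)); print("deck",len(q),np.median(q[:,2]))
        r=np.hypot(P[:,0]-.5528,P[:,1]+.1967)
        for a in(.011,.013,.015,.018,.021): q=P[(abs(r-a)<.001)]; print("r",a,np.median(q[:,2]).round(4),np.percentile(q[:,2],90).round(4))
E
```

```text
18.2167 [ 0.55154871 -0.19603061  0.11228489] psi -0.13324141667095749 tilt [ 0.002 -0.001 -1.   ] [ 3.8 -1.9  5. ] [-0.34 -0.75  0.01]
hub 307 [0.1039 0.1057 0.1072]
bar 391 [0.1263 0.1271 0.1278]
deck 3269 [0.0773 0.0781 0.0789]
hub plane slope [-0.30015001 -0.0157092   0.11028363]
bar slope [-0.004   0.0039  0.1271]
floor 3157 0.020113150804300744
floor2 2360 0.02012850228087331
bartop 357 0.06009470152641832
table 5902 -0.0019390069220294368
stem top 149 0.10390636144384038
deck 2766 0.07804611160960385
deck 2569 0.07811549819817452
r 0.011 0.0818 0.0829
r 0.013 0.0816 0.0827
r 0.015 0.0797 0.0807
r 0.018 0.0796 0.0805
r 0.021 0.0796 0.0805
```

jog_arm(moves=[[[0,0.2,0.05,0,0,0,0],[0,0,0,0,0,0,0],[0,0,0,0,0,0,0]]])

```text
time: 18.52
tool_pos: [0.5518, -0.1962, 0.1111]
tool_rot: [-0.0, 0.998, -0.067, -0.001]
contact_force: [-0.9, 0.0, 5.3]
gripper_width: 0.124
grasp_force: 62.3
```

jog_arm(moves=[[[0,0,0,-0.2,0,0,0],[0,0,0,0,0,0,0],[0,0,0,0,0,0,0]]])

```text
time: 18.77
tool_pos: [0.5519, -0.1961, 0.1131]
tool_rot: [-0.0, 0.998, -0.067, -0.001]
contact_force: [-0.2, -1.0, 3.9]
gripper_width: 0.119
grasp_force: 62.1
```

jog_arm(moves=[[[0,0,0,-0.2,0,0,0],[0,0,0,0,0,0,0],[0,0,0,0,0,0,0]]])

```text
time: 19.02
tool_pos: [0.5521, -0.196, 0.1147]
tool_rot: [-0.0, 0.998, -0.067, -0.001]
contact_force: [0.5, -0.3, -0.5]
gripper_width: 0.122
grasp_force: 61.6
```

```bash
python3 z.py
```

```text
19.0167 [ 0.55205357 -0.19595365  0.11466656] psi -0.1331777875095448 tilt [-0.0017  0.0011 -1.    ] [ 0.5 -0.3 -0.5] [-0.08 -0.05 -0.02]
hub 322 [0.1058 0.1078 0.1095]
bar 395 [0.1284 0.1292 0.13  ]
deck 3166 [0.0773 0.0781 0.0789]
hub plane slope [-0.54336182 -0.03895636  0.11601572]
bar slope [-0.0247 -0.0256  0.1296]
```

jog_arm(moves=[[[0,0,0,0.2,0,0,0],[0,0,0,0.2,0,0,0],[0,0,0,0.2,0,0,0],[0,0,0,0,0,0,0],[0,0,0,0,0,0,0]]])

```text
time: 19.48
tool_pos: [0.5524, -0.1961, 0.1101]
tool_rot: [-0.0, 0.998, -0.067, -0.001]
contact_force: [-4.0, 2.3, 6.2]
gripper_width: 0.123
grasp_force: 62.3
```

jog_arm(moves=[[[0,0,0,0.2,0,0,0],[0,0,0,0,0,0,0],[0,0,0,0,0,0,0]]])

```text
time: 19.73
tool_pos: [0.5526, -0.1962, 0.1086]
tool_rot: [-0.0, 0.998, -0.066, -0.0]
contact_force: [-3.6, 1.8, 7.1]
gripper_width: 0.124
grasp_force: 62.5
```

jog_arm(moves=[[[0,0,0,0.2,0,0,0],[0,0,0,0,0,0,0],[0,0,0,0,0,0,0]]])

```text
time: 19.98
tool_pos: [0.5527, -0.1963, 0.1075]
tool_rot: [-0.0, 0.998, -0.066, -0.0]
contact_force: [-5.8, 2.4, 10.3]
gripper_width: 0.119
grasp_force: 62.9
```

jog_arm(moves=[[[0,0,0,0.15,0,0,0],[0,0,0,0,0,0,0],[0,0,0,0,0,0,0]]])

```text
time: 20.23
tool_pos: [0.5529, -0.1963, 0.1074]
tool_rot: [-0.0, 0.998, -0.066, -0.0]
contact_force: [-8.2, 3.9, 17.2]
gripper_width: 0.122
grasp_force: 63.8
```

jog_arm(moves=[[[0,0,0,0.15,0,0,0],[0,0,0,0,0,0,0],[0,0,0,0,0,0,0]]])

```text
time: 20.48
tool_pos: [0.553, -0.1963, 0.1073]
tool_rot: [-0.0, 0.998, -0.066, -0.001]
contact_force: [-11.7, 5.6, 23.3]
gripper_width: 0.124
grasp_force: 64.7
```

```bash
python3 z.py
```

```text
20.4833 [ 0.55296335 -0.19631013  0.10729841] psi -0.13280294710263005 tilt [-1.1e-03  4.0e-04 -1.0e+00] [-11.7   5.6  23.3] [ 0.95  2.16 -0.03]
hub 350 [0.0964 0.1001 0.1019]
bar 385 [0.1211 0.1219 0.1226]
deck 3439 [0.0773 0.0781 0.0789]
hub plane slope [-0.53725448 -0.05487008  0.10815497]
bar slope [-0.0256 -0.0161  0.1223]
```

Run:
```python
from h import *
f=grab_frame("scene"); u,v=[int(float(a)) for a in proj(f,np.array([.552,-.195,.12]))]; print(u,v)
a=cv2.resize(f["color"][max(v-40,0):v+30,u-45:u+45],(514,400),interpolation=cv2.INTER_CUBIC)
w=cv2.imread("pics/z2048.png")[120:360,200:372]; w=cv2.resize(w,(286,400),interpolation=cv2.INTER_CUBIC)
cv2.imwrite("pics/v.png",np.hstack([a,w]))
```

```text
335 169
```

View pics/v.png

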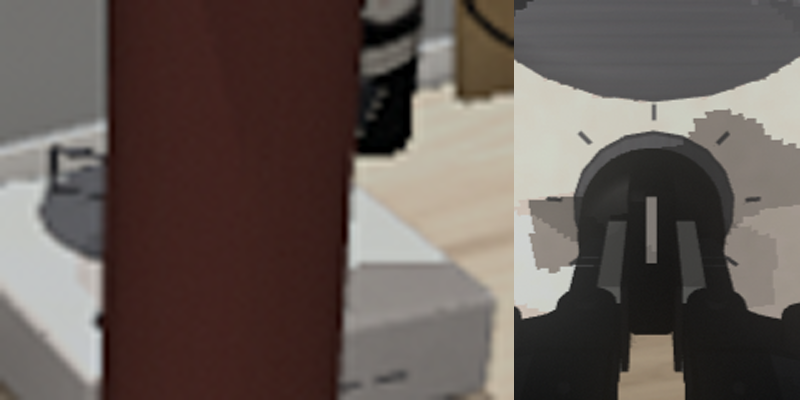

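The scene view of the knob is blocked by the arm. The wrist crop shows the knob over its disc with nothing in the way, so I check that the knob isn't tilted.

Run:
```python
from h import *
def fit(n,tp,p,zlo,zhi,x0,x1,dz):
    f=dict(np.load(n)); P=pts(f); T=np.array([[np.cos(p),np.sin(p)],[np.sin(p),-np.cos(p)]])
    Q=np.c_[(P[:,:2]-np.array(tp))@T.T,P[:,2]]
    b=Q[(Q[:,0]>x0)&(Q[:,0]<x1)&(abs(Q[:,1])<.0045)&(Q[:,2]>zlo)&(Q[:,2]<zhi)]
    A=np.c_[b[:,:2],np.ones(len(b))]; c=np.linalg.lstsq(A,b[:,2],rcond=None)[0]; e=b[:,2]-A@c
    sd=np.sqrt(np.diag(np.linalg.inv(A.T@A)))*e.std()
    d=Q[(abs(Q[:,2]-dz)<.006)&(abs(Q[:,0])<.09)&(abs(Q[:,1])<.1)]
    cd=np.linalg.lstsq(np.c_[d[:,:2],np.ones(len(d))],d[:,2],rcond=None)[0]
    print(n,"bar",c.round(4),"sd",sd.round(4),"| ground",cd.round(4),len(d))
fit("w3.npz",[.4843,.2454],-.3507,.054,.066,-.016,.0225,.0201)
fit("w4.npz",[.48993,-.18596],-.13615,.18,.19,.008,.0225,.078)
fit("z_last.npz",[.55296,-.19631],-.1328,.117,.128,.008,.0225,.078)
```

```text
w3.npz bar [ 0.0018 -0.0089  0.0601] sd [0.0021 0.0087 0.    ] | ground [-0.0021  0.0008  0.0202] 23799
w4.npz bar [-0.014  -0.002   0.1855] sd [0.0054 0.0087 0.0001] | ground [ 0.0128 -0.0008  0.0776] 31186
z_last.npz bar [-0.0163 -0.0104  0.1221] sd [0.0052 0.0085 0.0001] | ground [ 0.0247 -0.0005  0.0783] 78938
```

jog_arm(moves=[[[0,-0.1,-0.05,0,0,0.02,0],[0,0,0,0,0,0,0],[0,0,0,0,0,0,0]]])

```text
time: 20.83
tool_pos: [0.5528, -0.1963, 0.1073]
tool_rot: [0.001, 0.998, -0.066, 0.011]
contact_force: [-8.3, 3.9, 21.0]
gripper_width: 0.125
grasp_force: 64.4
```

```bash
python3 z.py
```

```text
20.8333 [ 0.55276019 -0.1962969   0.10734523] psi -0.13293426020924454 tilt [ 0.0214 -0.0038 -0.9998] [-8.3  3.9 21. ] [0.68 1.71 0.02]
hub 321 [0.0987 0.1006 0.1023]
bar 391 [0.1215 0.1222 0.1229]
deck 3432 [0.0773 0.0781 0.0788]
hub plane slope [-0.48801649 -0.03124552  0.10814185]
bar slope [-0.0129 -0.0101  0.1223]
```

jog_arm(moves=[[[0,0,0,0.05,0,-0.015,0],[0,0,0,0,0,0,0],[0,0,0,0,0,0,0],[0,0,0,0,0,0,0]]])

```text
time: 21.22
tool_pos: [0.553, -0.1963, 0.1073]
tool_rot: [0.001, 0.998, -0.066, 0.003]
contact_force: [-9.3, 3.8, 22.7]
gripper_width: 0.121
grasp_force: 64.6
```

Run:
```python
from h import *
f=grab_frame("top"); P=pts(f)
for o in("spice_jar","mug","tin"):
    r=regions_of(o,f)
    if r: q=r[0]; H=pts(f,q["pixels"]); print(o,round(q["p"],2),np.round(q["rect"]),np.percentile(H,[2,50,98],axis=0).round(3).tolist())
D=box(P,(.40,.1,.07),(.47,.34,.083)); print("panel",len(D),cv2.minAreaRect(D[:,:2].astype(np.float32)*1000))
T=box(P,(.5,.1,.084),(.7,.34,.096)); print("top",cv2.minAreaRect(T[:,:2].astype(np.float32)*1000))
f2=dict(np.load("w2.npz")); P=pts(f2); T=box(P,(.5,.1,.082),(.7,.34,.094)); D=box(P,(.40,.1,.066),(.46,.34,.083))
for n,a in(("top front edge",T),("panel front",D)):
    a=a[(a[:,1]>.19)&(a[:,1]<.26)]; print(n,np.percentile(a[:,0],[1,99]).round(4))
f1=np.load("w1.npy"); D=box(f1,(.49,.19,.066),(.56,.26,.083)); T=box(f1,(.5,.19,.082),(.7,.26,.094)); print("shut: panel",np.percentile(D[:,0],[1,99]).round(4),"top",np.percentile(T[:,0],[1]).round(4))
```

```text
spice_jar 0.43 [290. 219.  14.  11.] [[0.445, 0.039, 0.011], [0.462, 0.059, 0.104], [0.48, 0.074, 0.11]]
mug 0.88 [395. 253.  34.  26.] [[0.309, -0.364, 0.014], [0.349, -0.312, 0.059], [0.385, -0.264, 0.096]]
tin 0.81 [164. 185.  23.  21.] [[0.535, 0.494, -0.0], [0.568, 0.525, 0.054], [0.603, 0.564, 0.061]]
panel 223 ((437.6832580566406, 235.5605010986328), (57.151947021484375, 170.6119842529297), 1.7767925262451172)
top ((602.879638671875, 226.6317138671875), (180.3885955810547, 145.62704467773438), 87.84359741210938)
top front edge [0.5306 0.5934]
panel front [0.4136 0.4343]
shut: panel [0.5111 0.5328] top [0.5304]
```

```bash
python3 -c "
from plant import *
print(job_done()); s=state(); print(s['time'],s['tool_pos'],s['contact_force'])"
```

```text
the job is handed in; nothing more can be done
None
the job is handed in; nothing more can be done
```

I handed the job in at about 21 s: drawer open at its stop, knob seated on the stem and pressed to a hard stop, still gripped at about 23 N, but I measured roughly 7 mm of travel (estimates 6–7.4) instead of the full 8, so bottom is likely but unproven; the jar, mug and tin are where they were.

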